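# Lever the reject box open

### The job

Open the low steel reject box with the bar that rests on the pivot beside it: push the free, long handle end of the bar smoothly down with the fingertips until it is nearly on the table and the heavy flap at the other end is raised by at least 20 degrees. Finish while holding it so: the program ends with the fingers still pressing on the bar and the flap held open. Do not pick up or drag the bar, do not force it against the table, do not touch the flap itself, and leave the things lying around where they are.

Things in the scene. Friction and masses are not known exactly. Their poses are not given: they have to be found in the camera images.
- reject_box: Fixed grey steel box with a dark base plate, left of the press, 90 mm wide, 88 mm long, 85 mm high to its rim. Origin: on the table right under the pivot pin (along x, its top 65 mm high, between cheeks 75 mm high). +y runs along the bar from pivot to handle end (about world -y). The box stands at y -108 to -20 mm. At y = 52 mm the bar passes between two fork posts 77 mm high, 24 mm apart.
- flap (a joint): Opening of the heavy steel flap (98 x 94 x 14 mm, about 1.6 kg) on the box: 0 shut, grows as it rises (rad). Hinge along x at y = -96 mm in the box's frame. A rod under it lies on the bar's tip: it rises as the handle end goes down, and falls shut if the bar is let go. About 0.53 with the handle end on the table.
- flap_edge (a point): Middle of the flap's free edge, half-way through its thickness, 89 mm from the hinge; 92 mm over the table when shut.
- lever_bar: Loose flat steel bar, 220 mm long, 20 mm wide, 10 mm thick, 0.36 kg, with a dark rubber grip (28 mm wide, 56 mm long, 15 mm thick) on its long end. Origin: on its underside over the pivot pin; +y runs to the grip end (150 mm away), the tip is 70 mm away. It rests nearly level, 65 mm over the table, its tip under the flap's rod. Only weight and two lugs keep it there.
- handle_end (a point): The place to press: middle line of the rubber grip's top face, 25 mm from the bar's end, 125 mm from the pivot; about 77 mm over the table at the start, about 24 mm with the bar's end on the table. It takes about 3 to 9 N. It moves on an arc about the pivot pin, so it also shifts horizontally by up to 8 mm.
- bar_pivot (a point): Point half-way through the bar's thickness, over the pivot pin, 70 mm over the table; it stays there while the bar tips.
- wheel: cream plastic wheel lying flat, 84 mm across, 34 mm high, to the right of the press frame; a bystander. Origin: centre of its underside.
- bearing: small ball bearing lying flat, 32 mm across, 10 mm high, behind the bar near its grip; a bystander. Origin: centre of its underside.
- bolt: axle bolt lying down, 15 x 55 mm, 13 mm high, behind the bar; a bystander. Origin: centre of its underside.
- sleeve: small cream spacer ring lying flat, 24 mm across, 12 mm high, on the robot's side of the bar; a bystander. Origin: centre of its underside.
- oil_can: spray can standing upright, 53 mm across, 182 mm high, on the right; a bystander. Origin: centre of its underside.

How it is judged:
By the outcome, as a careful person would: the job done as asked, in the order asked, and still so for the second after the job is handed in, while the arm keeps its last pose, push and grip.
It also fails if it takes over 29 s, if anything falls off the work surface, if the arm or the gripper's body presses on something with over 40 N, if the wrist force passes 120 N, or if a joint passes its speed limit or range.

### The arm

A 6-joint arm with a two-finger parallel gripper is mounted at the origin on a cart in front of the work surface, level with it; the furniture and walls round the work are solid. World frame = base frame: x ahead of the robot, y to its left, z up, the work surface at z = 0. Lengths are in m, angles in degrees, forces in N, time in s.
With the tool pointing down it reaches from about 0.375 to 0.9 m from the base axis. Payload 3.1 kg.
Tool frame: the origin (TCP) lies at the very end of the fingers, on their centre line; the grasp point (between the pads) lies bot.grip_point_offset behind it (bot.grip_point_offset is the distance from the TCP to the grasp point, in m); z points along the fingers, y is the line along which they close (so a half turn about z gives the same grasp; the last joint's range is limited). The gripper opens to 87 mm and grips with 3 to 60 N. Pads are 19 mm wide; open, the fingers measure 117 mm over their backs; the gripper's body (75 mm by 190 mm) begins 51 mm behind the grasp point.
Start: joints at [-84.082, 30.224, 82.088, -0, 67.689, -10.227], TCP at [0.174, -0.6, 0.2] pointing down, gripper open.
Joint ranges: [-176.69, 176.69], [-43.24, 126.21], [12.49, 139.97], [-82, 262], [0, 151.66], [-163.58, 163.58]. Speed limits (degrees/s): [159.86, 159.86, 180, 180, 180, 180].

### API

Orientations are given as a 3x3 rotation matrix whose columns are the frame's x, y, z axes.
In Python, from rig import bot, viewer, ticket gives the robot as it stands.
- The arm moves only by the tool servo_tool, never from a script. Its argument "targets" is a list of rows, each an object with "offset": the shift along the tool's x, y, z in m, a list of three; "dr": the turn, a rotation vector about the tool's x, y, z in degrees, a list of three. In form: [{"offset": [x, y, z], "dr": [ax, ay, az]}, ...]. A call has 1 to 20 rows; each row is the pose to reach, as a shift and turn from the pose commanded when the call began, along the tool's axes at that moment; what a row does not reach only later rows make up. A row lasts 1/12 s, in which the tool goes at most 41.7 mm and 7.16 degrees, less where a joint would pass 70% of its speed; a pose out of reach is approached as far as the arm can. A call with a gripper value outside its range is refused whole. "gripper" is the gripper command: -1 is fully open, 1 is shut, values between are in proportion, set as the call begins (left out, the last holds). The fingers move at their own pace and stop on an object; the grip force is fixed at half the most. Time passes only in rows, so rows that repeat a pose let the fingers close. It gives the time, the measured TCP pose, the force, the opening and the grip force at its end, in the units of the state.
- bot.read_state(): the state, without advancing time (a new reading comes with each control period).
- viewer.capture(name): name is "scene" or "top" or "wrist"; returns a dict with "color" (400x640x3 uint8, red, green, blue), "camera_matrix" (3x3 intrinsics, pixels), "R" (3x3) and "t" (3): a world point X has camera coordinates R X + t. Camera axes: x right, y down, z forward; pixel columns grow to the right and rows downward; lengths in m; the calibration is good to about 2 mm. A picture is of the moment at which its call begins. There is no depth.
- ticket.hand_in(): hands the job in; it is judged then, once.
The state is a dict: "time_s": time; "joint_positions": joint angles; "qvel": joint speeds; "tau": joint torques, N m; "position": TCP position; "tcp_rot": TCP orientation; "force": force on the tool from outside, world axes, zero at the start; "moment": the same for the moment, N m; "opening": opening from 0.0 (shut) to 1.0 (fully open); "grasp_force": force on a finger pad.
Only numpy, scipy, OpenCV 4.12 (cv2) and the standard library are available. Lean on these libraries where they do the work, as an engineer would, in place of code of your own. Each camera call takes 0.05 s, during which the arm holds its last target. There are 200 camera calls.

## Working session

There is one attempt and no reset: what is moved stays moved. The work goes in short steps, Python scripts to look and compute and a tool call to move; the robot and the scene stay as the last step left them, time stands still between calls to the robot, and variables do not carry over. Pictures are saved under pics/ and viewed, at most 12 in all, crops included, and the job is handed in when it is done.

Besides the shell and the picture viewer there is one more tool, called after "Emit:" in YAML: its name, and indented under it one key for each argument. servo_tool: Moves the arm, as the interface text tells. Its arguments: {"type":"object","properties":{"targets":{"type":"array"},"gripper":{"type":"number"}},"required":["targets"]}

```bash
mkdir -p pics; ls
cat > h.py <<'E'
import numpy as np, cv2
from rig import bot, viewer, ticket
def snap(n,f):
    c=viewer.capture(n); cv2.imwrite(f'pics/{f}.png',c['color'][:,:,::-1]); np.savez(f'pics/{f}.npz',**c); return c
def ray(c,u,v,z):
    K,R,t=c['camera_matrix'],c['R'],c['t']; o=-R.T@t; d=R.T@np.linalg.solve(K,[u,v,1.]); return o+d*(z-o[2])/d[2]
def proj(c,X):
    p=c['camera_matrix']@(c['R']@np.array(X)+c['t']); return p[:2]/p[2]
E
python3 - <<'E'
from h import *
a=snap('scene','s1'); b=snap('top','t1')
for c in(a,b): print(-c['R'].T@c['t'])
s=bot.read_state(); print(s['tcp_rot'],s['position'],s['force'],s['time_s'],bot.grip_point_offset)
E
```

```text
pics
[-0.02046667  0.72189829  0.45157692]
[0.39087588 0.13600539 1.13430338]
[[ 9.60551246e-01  2.78102946e-01 -2.36640429e-04]
 [ 2.78102871e-01 -9.60549335e-01  1.94118390e-03]
 [ 3.12544153e-04 -1.93041700e-03 -9.99998088e-01]] [ 0.17374552 -0.59962103  0.19918374] [ 0.63875237 -0.13128988  0.51364374] 0.1 0.0187
```

View pics/t1.png

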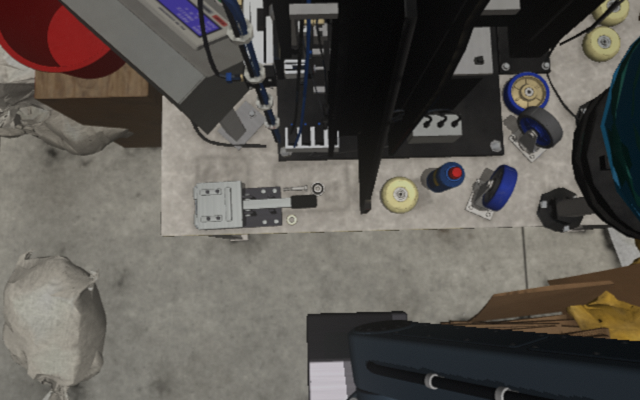

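View pics/s1.png

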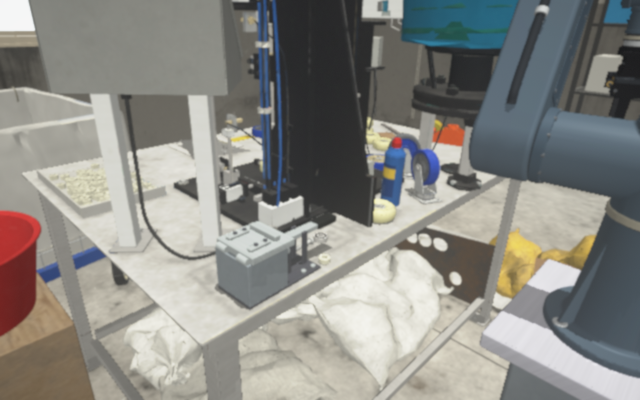

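The top view shows the grip at about (303,201), the bar running left to the box at (218,204), the bearing at (318,188) and the sleeve at (292,219). The black press plate stands at about x=365, to the right of the grip.

Run:
```python
from h import *
c=dict(np.load('pics/t1.npz')); im=c['color']
sub=im[190:214,236:330].astype(int)
g=(sub.max(2)<60).astype(np.uint8)
n,l,st,ce=cv2.connectedComponentsWithStats(g)
for i in range(1,n):
    if st[i,4]>30: print(st[i]+[236,190,0,0,0],ce[i]+[236,190])
    if st[i,4]>30:
        r=cv2.minAreaRect(np.argwhere(l==i)[:,::-1].astype(np.float32)); print(r)
for n,u,v,z in [('gripL',290,201.5,.077),('gripR',317,201.3,.077),('barL',245,203.5,.075),('bearing',318,188,.01),('bolt',295,188,.01),('sleeve',292,219,.012),('plate foot',365,210,0.),('plate foot up',360,160,0.),('boxL',195,204,.095),('boxR',243,204,.095)]: print(n,ray(c,u,v,z).round(4))
big=cv2.resize(im[150:250,180:380],None,fx=4,fy=4,interpolation=cv2.INTER_CUBIC)
cv2.imwrite('pics/t1c.png',big[:,:,::-1])
```

```text
[291 195  26  13 294] [303.41836735 201.00680272]
((67.5, 11.000000953674316), (12.238958358764648, 24.278907775878906), 84.2894058227539)
gripL [0.5009 0.1904 0.077 ]
gripR [0.4998 0.1327 0.077 ]
barL [0.4993 0.2867 0.075 ]
bearing [0.5371 0.1294 0.01  ]
bolt [0.5385 0.1818 0.01  ]
sleeve [0.4678 0.19   0.012 ]
plate foot [0.485  0.0232 0.    ]
plate foot up [0.6013 0.0305 0.    ]
boxL [0.4989 0.3885 0.095 ]
boxR [0.4963 0.288  0.095 ]
```

View pics/t1c.png

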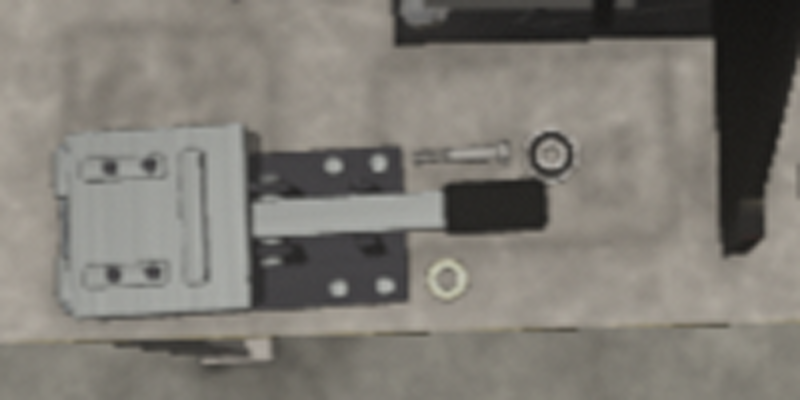

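Emit:
servo_tool:
  targets:
    - {"offset": [0.007,-0.009,0],"dr": [0,0,0.3]}
    - {"offset": [0.018,-0.023,0],"dr": [0,0,0.7]}
    - {"offset": [0.037,-0.047,0],"dr": [0,0,1.4]}
    - {"offset": [0.056,-0.07,0],"dr": [0,0,2]}
    - {"offset": [0.078,-0.098,0],"dr": [0,0,2.9]}
    - {"offset": [0.1,-0.126,0],"dr": [0,0,3.7]}
    - {"offset": [0.122,-0.154,0],"dr": [0,0,4.5]}
    - {"offset": [0.144,-0.182,0],"dr": [0,0,5.3]}
    - {"offset": [0.166,-0.209,0],"dr": [0,0,6.1]}
    - {"offset": [0.189,-0.237,0],"dr": [0,0,6.9]}
    - {"offset": [0.211,-0.265,0],"dr": [0,0,7.7]}
    - {"offset": [0.233,-0.293,0],"dr": [0,0,8.6]}
    - {"offset": [0.255,-0.321,0],"dr": [0,0,9.4]}
    - {"offset": [0.277,-0.349,0],"dr": [0,0,10.2]}
    - {"offset": [0.3,-0.377,0],"dr": [0,0,11]}
    - {"offset": [0.322,-0.405,0],"dr": [0,0,11.8]}
    - {"offset": [0.34,-0.428,0],"dr": [0,0,12.5]}
    - {"offset": [0.355,-0.447,0],"dr": [0,0,13]}
    - {"offset": [0.366,-0.46,0],"dr": [0,0,13.4]}
    - {"offset": [0.37,-0.465,0],"dr": [0,0,13.6]}
  gripper: 1

```text
time_s: 1.77
position: [0.3995, -0.048, 0.2]
tcp_rot: [[0.999, 0.047, -0.0], [0.047, -0.999, 0.001], [-0.0, -0.001, -1.0]]
force: [-0.9, -0.3, 0.5]
opening: 0.006
grasp_force: 0.0
```

Emit:
servo_tool:
  targets:
    - {"offset": [0,-0.01,0],"dr": [0,0,0]}
    - {"offset": [0.001,-0.03,0],"dr": [0,0,0]}
    - {"offset": [0.002,-0.055,0],"dr": [0,0,0]}
    - {"offset": [0.004,-0.08,0],"dr": [0,0,0]}
    - {"offset": [0.005,-0.105,0],"dr": [0,0,0]}
    - {"offset": [0.01,-0.13,0],"dr": [0,0,0]}
    - {"offset": [0.02,-0.15,0],"dr": [0,0,0]}
    - {"offset": [0.035,-0.165,0.01],"dr": [0,0,0]}
    - {"offset": [0.053,-0.177,0.025],"dr": [0,0,0]}
    - {"offset": [0.072,-0.185,0.04],"dr": [0,0,0]}
    - {"offset": [0.09,-0.19,0.052],"dr": [0,0,0]}
    - {"offset": [0.103,-0.192,0.058],"dr": [0,0,0]}
    - {"offset": [0.109,-0.192,0.06],"dr": [0,0,0]}
    - {"offset": [0.109,-0.192,0.06],"dr": [0,0,0]}

```text
time_s: 2.93
position: [0.501, 0.1453, 0.1394]
tcp_rot: [[0.999, 0.043, -0.001], [0.043, -0.999, -0.0], [-0.001, 0.0, -1.0]]
force: [0.1, -0.2, 0.1]
opening: 0.006
grasp_force: 0.0
```

Run:
```python
from h import *
s=bot.read_state(); print(s['position'],s['force'])
a=snap('wrist','w2'); b=snap('scene','s2')
print(-a['R'].T@a['t'], a['R'].round(2).tolist())
p=s['position']
for c in(a,b): print(proj(c,p), proj(c,[p[0],p[1],.077]))
cv2.imwrite('pics/c2.png',np.hstack([cv2.resize(a['color'],(480,300)),cv2.resize(b['color'][160:310,200:360],(320,300))])[:,:,::-1])
```

```text
[0.50095802 0.14525997 0.13942085] [ 0.11992813 -0.21445197  0.14042523]
[0.57955849 0.1496497  0.32390056] [[0.04, -1.0, 0.0], [-0.96, -0.04, 0.29], [-0.29, -0.01, -0.96]]
[320.05086121 231.73582113] [319.68355205 202.68885511]
[329.40014172 185.74974223] [328.39662307 213.77760221]
```

View pics/c2.png

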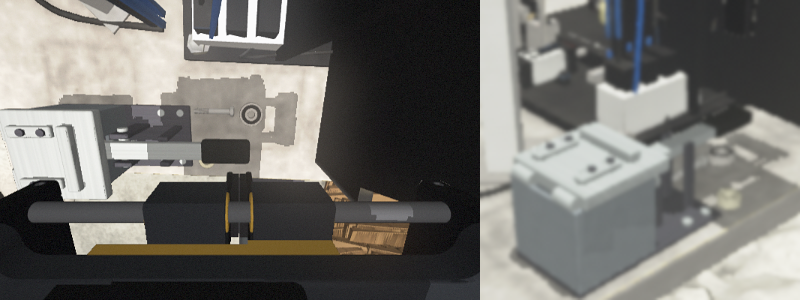

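The wrist view shows the closed fingertips at about (240,175) in the crop, over the outer part of the grip, which spans (201–250, 138–163). The body's long axis lies along the bar, clear of the press plate.

Run:
```python
from h import *
c=dict(np.load('pics/w2.npz')); im=c['color'].astype(int)
sub=im[175:228,255:350]; g=(sub.max(2)<60).astype(np.uint8)
n,l,st,ce=cv2.connectedComponentsWithStats(g)
for i in range(1,n):
    if st[i,4]>200:
        x,y,w,h,a=st[i]; x+=255;y+=175; print(x,y,w,h,a)
        print(ray(c,x,y+h/2,.077),ray(c,x+w,y+h/2,.077),ray(c,x+w/2,y,.077),ray(c,x+w/2,y+h,.077))
```

```text
268 186 65 32 1789
[0.49970402 0.18908678 0.077     ] [0.50205161 0.13400082 0.077     ] [0.51488812 0.16190611 0.077     ] [0.48642041 0.16117176 0.077     ]
```

View pics/w2.png

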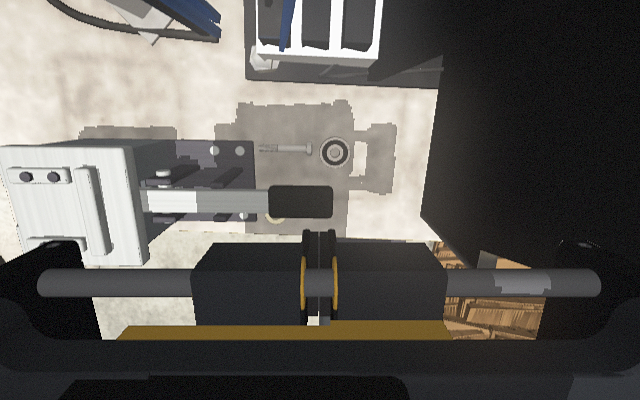

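Emit:
servo_tool:
  targets:
    - {"offset": [0,-0.001,0.006],"dr": [0,0,0]}
    - {"offset": [0,-0.002,0.016],"dr": [0,0,0]}
    - {"offset": [0,-0.003,0.028],"dr": [0,0,0]}
    - {"offset": [0,-0.004,0.038],"dr": [0,0,0]}
    - {"offset": [0,-0.004,0.046],"dr": [0,0,0]}
    - {"offset": [0,-0.004,0.051],"dr": [0,0,0]}
    - {"offset": [0,-0.004,0.054],"dr": [0,0,0]}
    - {"offset": [0,-0.004,0.056],"dr": [0,0,0]}
    - {"offset": [0,-0.004,0.058],"dr": [0,0,0]}
    - {"offset": [0,-0.004,0.06],"dr": [0,0,0]}
    - {"offset": [0,-0.004,0.062],"dr": [0,0,0]}
    - {"offset": [0,-0.004,0.064],"dr": [0,0,0]}
    - {"offset": [0,-0.004,0.066],"dr": [0,0,0]}
    - {"offset": [0,-0.004,0.066],"dr": [0,0,0]}

```text
time_s: 4.2
position: [0.4999, 0.1498, 0.0738]
tcp_rot: [[0.999, 0.044, -0.0], [0.044, -0.999, -0.0], [-0.0, 0.0, -1.0]]
force: [-0.2, 0.5, -0.3]
opening: 0.006
grasp_force: 0.0
```

Emit:
servo_tool:
  targets:
    - {"offset": [0,0,0.001],"dr": [0,0,0]}
    - {"offset": [0,0,0.003],"dr": [0,0,0]}
    - {"offset": [0,0,0.005],"dr": [0,0,0]}
    - {"offset": [0,0,0.007],"dr": [0,0,0]}
    - {"offset": [0,0,0.008],"dr": [0,0,0]}
    - {"offset": [0,0,0.008],"dr": [0,0,0]}

```text
time_s: 4.7
position: [0.4999, 0.1499, 0.0657]
tcp_rot: [[0.999, 0.044, -0.001], [0.044, -0.999, -0.0], [-0.001, 0.0, -1.0]]
force: [0.3, 0.5, -1.1]
opening: 0.006
grasp_force: 0.0
```

Run:
```python
from h import *
s=bot.read_state(); print(s['position'],s['force'])
a=snap('wrist','w3'); b=snap('scene','s3')
cv2.imwrite('pics/c3.png',np.hstack([cv2.resize(a['color'][120:320,200:440],(480,400)),cv2.resize(b['color'][170:290,220:316],(320,400))])[:,:,::-1])
```

```text
[0.49986632 0.14985796 0.06570001] [ 0.33077574  0.5463487  -1.10746926]
```

View pics/c3.png

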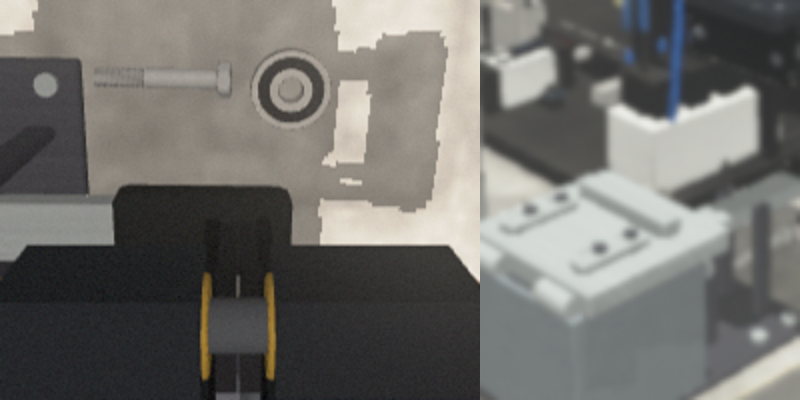

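Run:
```python
from h import *
for f,l,r,v0 in (('w2',268,333,186),('w3',257.5,345,213)):
    c=dict(np.load(f'pics/{f}.npz')); 
    for z in (.077,.072,.067,.062): 
        A=ray(c,l,v0,z);B=ray(c,r,v0,z); print(f,z,A[:2].round(4),B[:2].round(4),np.linalg.norm(A-B).round(4))
    print(proj(c,[.4999,.1499,.0657]))
for _ in range(3): 
    viewer.capture('top'); s=bot.read_state(); print(s['force'],s['tau'])
a=dict(np.load('pics/w3.npz'))
```

```text
w2 0.077 [0.5137 0.189 ] [0.516  0.1348] 0.0543
w2 0.072 [0.5124 0.1898] [0.5148 0.1345] 0.0554
w2 0.067 [0.5111 0.1906] [0.5135 0.1342] 0.0565
w2 0.062 [0.5097 0.1914] [0.5122 0.1339] 0.0576
[314.34504349 199.7356192 ]
w3 0.077 [0.5152 0.1883] [0.5175 0.1357] 0.0526
w3 0.072 [0.5134 0.1892] [0.5157 0.1351] 0.0542
w3 0.067 [0.5115 0.1902] [0.514  0.1346] 0.0557
w3 0.062 [0.5097 0.1912] [0.5122 0.1341] 0.0572
[319.98064271 231.67577531]
[-0.32424746 -0.07768192 -0.44397972] [-1.88457881e-03 -3.93677938e+01 -1.00271729e+01  2.29325535e-02
 -7.44053163e-02 -5.60039268e-05]
[ 0.2305789  -0.22858961 -0.0648416 ] [-1.47631181e-03 -3.93821955e+01 -1.00402585e+01  2.29337200e-02
 -7.56350881e-02 -2.29646685e-05]
[ 0.66265012 -0.76510195 -1.0422862 ] [-3.22509986e-03 -3.93965900e+01 -1.00502354e+01  2.29281146e-02
 -7.66747096e-02  3.69867976e-06]
```

Emit:
servo_tool:
  targets:
    - {"offset": [0,0,0.001],"dr": [0,0,0]}
    - {"offset": [0,0,0.003],"dr": [0,0,0]}
    - {"offset": [0,0,0.005],"dr": [0,0,0]}
    - {"offset": [0,0,0.006],"dr": [0,0,0]}
    - {"offset": [0,0,0.006],"dr": [0,0,0]}

```text
time_s: 5.37
position: [0.4998, 0.1498, 0.0597]
tcp_rot: [[0.999, 0.044, -0.001], [0.044, -0.999, -0.0], [-0.001, 0.0, -1.0]]
force: [0.1, 0.4, -0.2]
opening: 0.006
grasp_force: 0.0
```

Run:
```python
from h import *
for _ in range(3): 
    a=viewer.capture('wrist'); s=bot.read_state(); print(s['position'],s['force'],s['tau'][:3])
b=snap('scene','s4');snap('wrist','w4')
o=dict(np.load('pics/s1.npz'));
cr=lambda c:cv2.resize(c['color'][195:295,205:335],(390,300),interpolation=cv2.INTER_CUBIC)
w3=dict(np.load('pics/w3.npz'))
wr=lambda c:cv2.resize(c['color'][160:300,220:402],(390,300),interpolation=cv2.INTER_CUBIC)
cv2.imwrite('pics/c4.png',np.vstack([np.hstack([cr(o),cr(b)]),np.hstack([wr(w3),wr(a)])])[:,:,::-1])
```

```text
[0.49992127 0.14986799 0.05982621] [-0.54280488 -0.44795707  0.07512805] [-5.22789865e-03 -3.95430565e+01 -9.73616570e+00]
[0.50005039 0.14987066 0.0599233 ] [ 0.21833177 -1.17838274  0.18687051] [-2.58873944e-03 -3.95393229e+01 -9.72998410e+00]
[0.50011825 0.14987671 0.06000856] [ 0.4170186  -0.28438847  0.29812735] [ 8.44281876e-04 -3.95463967e+01 -9.74015146e+00]
```

View pics/c4.png

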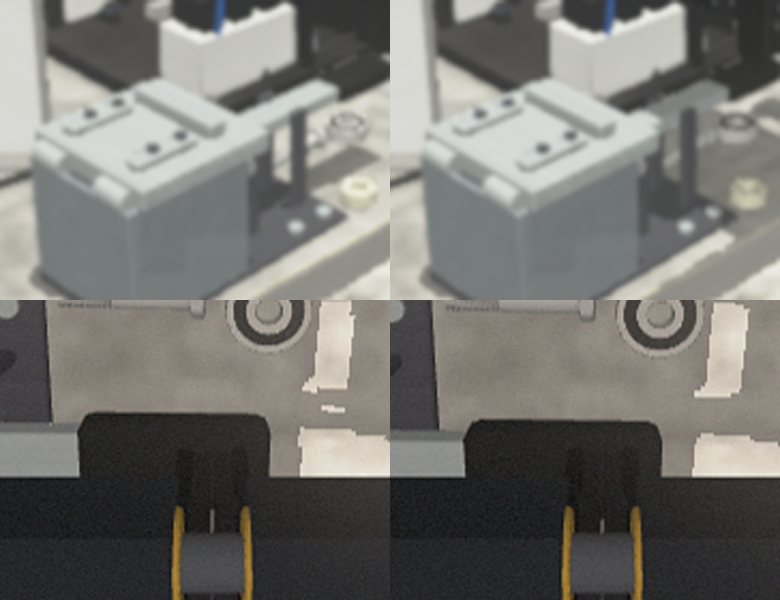

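The fingertips sit over the grip at (205,455) in the lower left panel. The flap and bar look unchanged, so there is probably no contact yet. I'll keep going down in small steps.

Emit:
servo_tool:
  targets:
    - {"offset": [0,0,0.001],"dr": [0,0,0]}
    - {"offset": [0,0,0.003],"dr": [0,0,0]}
    - {"offset": [0,0,0.005],"dr": [0,0,0]}
    - {"offset": [0,0,0.006],"dr": [0,0,0]}
    - {"offset": [0,0,0.006],"dr": [0,0,0]}

```text
time_s: 6.03
position: [0.5004, 0.1498, 0.0542]
tcp_rot: [[0.999, 0.044, 0.0], [0.044, -0.999, -0.0], [0.0, 0.0, -1.0]]
force: [-0.4, -0.4, 4.5]
opening: 0.007
grasp_force: 2.2
```

Run:
```python
from h import *
w=snap('wrist','w5'); b=snap('scene','s5'); s=bot.read_state(); print(s['position'],s['force'],s['tau'][:3])
s4=dict(np.load('pics/s4.npz'))['color']; d=cv2.absdiff(s4,b['color'])[195:295,205:335].max(2)
print('scene diff px',(d>25).sum(), 'flap region', (d[:60,:85]>25).sum())
for f in ('w2','w3','w4','w5'):
    c=dict(np.load(f'pics/{f}.npz')); im=c['color'].astype(int)
    col=im[150:260,280].max(1); row=np.where(col<60)[0][0]+150   # far edge of grip at u=280
    line=im[row+6].max(1); k=280
    while line[k]<70: k-=1
    r=280
    while line[r]<70: r+=1
    print(f,row,k,r,-(c['R'].T@c['t']))
```

```text
[0.50032635 0.14987338 0.05434803] [ 0.02450506 -0.43233429  4.22443792] [  0.12585889 -37.69496799  -9.06002551]
scene diff px 121 flap region 0
w2 186 267 333 [0.57955849 0.1496497  0.32390056]
w3 213 256 345 [0.57848777 0.15427628 0.25019587]
w4 216 254 346 [0.57863202 0.15429664 0.24457957]
w5 219 253 346 [0.5787789  0.15427382 0.23880129]
```

Run:
```python
from h import *
from scipy.optimize import least_squares
C={f:dict(np.load(f'pics/{f}.npz')) for f in('w2','w3','w4','w5')}
for nm,j in(('left',1),('right',2)):
    obs={'w2':(186,267,333),'w3':(213,256,345),'w4':(216,254,346),'w5':(219,253,346)}
    for fs in (('w2','w3'),('w2','w4'),('w2','w5')):
        f=lambda X:np.concatenate([proj(C[k],X)-[obs[k][j],obs[k][0]] for k in fs])
        r=least_squares(f,[.5,.16,.07]); print(nm,fs,r.x.round(4),r.cost.round(2))
w=C['w5']['color'][150:350,200:440]; b=np.load('pics/s5.npz')['color'][195:295,205:335]
cv2.imwrite('pics/c5.png',np.hstack([cv2.resize(w,(380,400)),cv2.resize(b,(420,400),interpolation=cv2.INTER_CUBIC)])[:,:,::-1])
```

```text
left ('w2', 'w3') [0.5096 0.1923 0.0618] 0.01
left ('w2', 'w4') [0.5093 0.1927 0.0604] 0.01
left ('w2', 'w5') [0.508  0.1931 0.0559] 0.02
right ('w2', 'w3') [0.5119 0.1339 0.061 ] 0.01
right ('w2', 'w4') [0.5116 0.1337 0.0595] 0.0
right ('w2', 'w5') [0.5105 0.1336 0.0555] 0.02
```

View pics/c5.png

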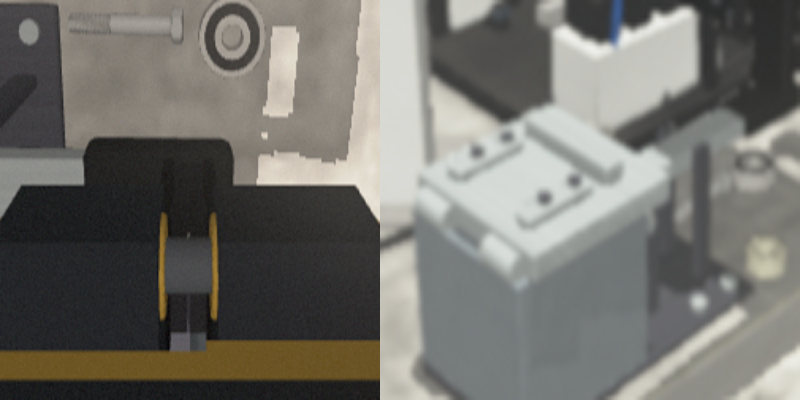

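Run:
```python
from h import *
S={f:dict(np.load(f'pics/{f}.npz')) for f in('s1','s2','s3','s4','s5')}
c=S['s1']
d=np.array([.044,-.999,0]);P=np.array([.4955,.2835,0])
for n,l,z in (('bar top at grip start',94,.075),('handle end top',150,.0775),('mid',60,.075)): print(n,proj(c,P+d*l/1000+[0,0,z]),'5mm lower',proj(c,P+d*l/1000+[0,0,z-.005]))
for f in S:
    im=S[f]['color']
    g=cv2.cvtColor(im,cv2.COLOR_RGB2GRAY).astype(int)
    print(f,'col305',g[214:244,305].tolist()); print('   col312',g[214:244,312].tolist())
cv2.imwrite('pics/c6.png',np.hstack([cv2.resize(S[f]['color'][205:265,280:346],(264,240),interpolation=cv2.INTER_NEAREST) for f in('s1','s4','s5')])[:,:,::-1])
```

```text
bar top at grip start [313.70212696 221.49754559] 5mm lower [313.65714161 223.72976744]
handle end top [331.79899836 211.73235908] 5mm lower [331.71399722 213.8908231 ]
mid [301.89836971 227.17552764] 5mm lower [301.88151284 229.45822242]
s1 col305 [60, 62, 61, 64, 70, 69, 65, 61, 79, 132, 184, 210, 213, 213, 213, 207, 176, 131, 101, 88, 86, 86, 86, 86, 86, 85, 86, 87, 87, 86]
   col312 [70, 71, 68, 66, 74, 75, 74, 105, 160, 199, 212, 213, 205, 184, 160, 150, 161, 188, 209, 214, 216, 214, 209, 205, 208, 205, 193, 174, 155, 148]
s2 col305 [57, 60, 58, 62, 68, 68, 63, 59, 67, 95, 118, 127, 128, 128, 129, 128, 117, 95, 81, 78, 78, 78, 79, 78, 78, 78, 79, 80, 81, 82]
   col312 [69, 68, 65, 64, 69, 67, 59, 71, 99, 120, 127, 129, 133, 138, 140, 141, 141, 136, 130, 130, 131, 130, 128, 131, 141, 150, 153, 149, 137, 123]
s3 col305 [58, 59, 58, 63, 67, 68, 63, 58, 67, 95, 118, 127, 127, 128, 129, 128, 116, 95, 81, 78, 78, 78, 78, 78, 78, 78, 79, 79, 80, 80]
   col312 [70, 69, 66, 64, 68, 67, 59, 71, 99, 120, 127, 129, 133, 138, 140, 142, 147, 142, 132, 130, 130, 130, 128, 131, 141, 151, 153, 148, 137, 123]
s4 col305 [58, 59, 59, 62, 67, 69, 63, 58, 67, 95, 118, 126, 127, 127, 129, 128, 116, 95, 81, 79, 77, 78, 78, 77, 78, 78, 79, 79, 80, 80]
   col312 [69, 69, 66, 63, 69, 67, 59, 71, 99, 119, 127, 129, 133, 137, 140, 142, 147, 142, 132, 130, 131, 129, 128, 131, 141, 151, 153, 148, 137, 123]
s5 col305 [58, 58, 59, 63, 67, 68, 63, 58, 67, 95, 120, 127, 127, 127, 128, 127, 114, 95, 82, 78, 78, 78, 78, 78, 78, 78, 78, 79, 80, 80]
   col312 [69, 68, 66, 64, 69, 69, 62, 67, 96, 118, 127, 128, 132, 137, 139, 141, 145, 139, 130, 129, 130, 130, 128, 130, 141, 151, 153, 148, 136, 123]
```

View pics/c6.png

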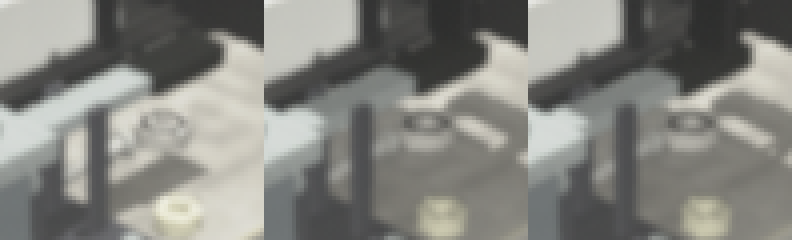

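Run:
```python
from h import *
c=dict(np.load('pics/w2.npz'))
for dz in(0,.01,.02,.03):
  for dx in (-.0095,.0095): print(dz,dx,proj(c,[.501+dx,.1453,.1394+dz]).round(1), proj(c,[.501+dx,.1453-.0105,.1394+dz]).round(1))
g=cv2.cvtColor(c['color'],cv2.COLOR_RGB2GRAY)
for u in(308,314,325,332): print(u,g[212:300:2,u].tolist())
```

```text
0 -0.0095 [319.4 244.9] [335.2 245.6]
0 0.0095 [320.6 218. ] [336.9 218.7]
0.01 -0.0095 [319.4 251.9] [336.  252.5]
0.01 0.0095 [320.8 223.8] [337.9 224.4]
0.02 -0.0095 [319.5 259.5] [337.  260.2]
0.02 0.0095 [320.9 230.1] [338.9 230.8]
0.03 -0.0095 [319.5 268. ] [338.  268.7]
0.03 0.0095 [321.  237.2] [340.1 238. ]
308 [52, 53, 45, 132, 156, 159, 157, 153, 136, 33, 38, 41, 39, 37, 36, 39, 28, 27, 36, 35, 43, 35, 40, 42, 39, 30, 39, 30, 41, 63, 69, 74, 83, 79, 87, 86, 86, 85, 81, 82, 79, 75, 62, 45]
314 [52, 54, 51, 100, 158, 153, 149, 152, 149, 156, 40, 48, 46, 44, 46, 44, 41, 42, 41, 39, 39, 34, 40, 32, 35, 36, 35, 38, 44, 63, 67, 74, 77, 80, 79, 82, 85, 85, 84, 81, 79, 78, 62, 36]
325 [55, 54, 53, 96, 151, 145, 149, 152, 158, 164, 42, 48, 48, 44, 46, 42, 43, 49, 40, 39, 38, 47, 38, 37, 38, 38, 34, 39, 40, 68, 63, 73, 74, 79, 83, 81, 86, 84, 89, 83, 81, 76, 63, 44]
332 [68, 77, 149, 150, 149, 149, 149, 154, 141, 43, 48, 46, 48, 40, 40, 42, 40, 39, 42, 41, 36, 39, 33, 48, 66, 69, 81, 78, 74, 60, 64, 73, 77, 76, 84, 81, 81, 88, 81, 81, 85, 75, 73, 54]
```

Run:
```python
from h import *
c=dict(np.load('pics/w2.npz')); w5=dict(np.load('pics/w5.npz')); t=dict(np.load('pics/t1.npz'))
for z in(0,.02,.05,.08,.12):
  print(z,'w2 bracket low edge',ray(c,250,76,z)[:2].round(3),ray(c,375,68,z)[:2].round(3),'base edge',ray(c,300,84,z)[:2].round(3),'plate',ray(c,422,217,z)[:2].round(3),ray(c,441,80,z)[:2].round(3),'t1 base',ray(t,300,160,z)[:2].round(3),'t1 plate',ray(t,360,212,z)[:2].round(3))
```

```text
0 w2 bracket low edge [0.605 0.219] [0.618 0.096] base edge [0.6   0.169] plate [0.464 0.028] [0.609 0.029] t1 base [0.605 0.169] t1 plate [0.481 0.035]
0.02 w2 bracket low edge [0.603 0.214] [0.615 0.099] base edge [0.598 0.168] plate [0.472 0.035] [0.608 0.036] t1 base [0.601 0.169] t1 plate [0.479 0.037]
0.05 w2 bracket low edge [0.601 0.208] [0.612 0.104] base edge [0.597 0.166] plate [0.482 0.047] [0.605 0.048] t1 base [0.595 0.168] t1 plate [0.477 0.039]
0.08 w2 bracket low edge [0.599 0.202] [0.608 0.109] base edge [0.595 0.164] plate [0.493 0.058] [0.602 0.059] t1 base [0.59  0.167] t1 plate [0.474 0.042]
0.12 w2 bracket low edge [0.596 0.193] [0.604 0.116] base edge [0.592 0.162] plate [0.507 0.073] [0.598 0.074] t1 base [0.582 0.166] t1 plate [0.471 0.045]
```

Emit:
servo_tool:
  targets:
    - {"offset": [0,0,-0.003],"dr": [0,0,0]}
    - {"offset": [0,0,-0.012],"dr": [0,0,0]}
    - {"offset": [0,0,-0.024],"dr": [0,0,0]}
    - {"offset": [0,0,-0.033],"dr": [0,0,-2]}
    - {"offset": [-0.001,-0.001,-0.036],"dr": [0,0,-7]}
    - {"offset": [-0.001,-0.002,-0.036],"dr": [0,0,-13]}
    - {"offset": [-0.002,-0.004,-0.036],"dr": [0,0,-19]}
    - {"offset": [-0.002,-0.004,-0.036],"dr": [0,0,-25]}
    - {"offset": [-0.002,-0.004,-0.036],"dr": [0,0,-31]}
    - {"offset": [-0.002,-0.004,-0.036],"dr": [0,0,-37]}
    - {"offset": [-0.002,-0.004,-0.036],"dr": [0,0,-43]}
    - {"offset": [-0.002,-0.004,-0.036],"dr": [0,0,-49]}
    - {"offset": [-0.002,-0.004,-0.036],"dr": [0,0,-55]}
    - {"offset": [-0.002,-0.004,-0.036],"dr": [0,0,-61]}
    - {"offset": [-0.002,-0.004,-0.036],"dr": [0,0,-67]}
    - {"offset": [-0.002,-0.004,-0.036],"dr": [0,0,-73]}
    - {"offset": [-0.002,-0.004,-0.036],"dr": [0,0,-79]}
    - {"offset": [-0.002,-0.004,-0.036],"dr": [0,0,-85]}
    - {"offset": [-0.002,-0.004,-0.036],"dr": [0,0,-89]}
    - {"offset": [-0.002,-0.004,-0.036],"dr": [0,0,-90]}

```text
time_s: 7.8
position: [0.4978, 0.1538, 0.0905]
tcp_rot: [[-0.046, 0.999, 0.0], [0.999, 0.046, 0.0], [0.0, 0.0, -1.0]]
force: [0.2, 0.1, 0.5]
opening: 0.008
grasp_force: 0.0
```

Emit:
servo_tool:
  targets:
    - {"offset": [0,0,0.003],"dr": [0,0,0]}
    - {"offset": [0,0,0.01],"dr": [0,0,0]}
    - {"offset": [0,0,0.018],"dr": [0,0,0]}
    - {"offset": [0,0,0.025],"dr": [0,0,0]}
    - {"offset": [0,0,0.029],"dr": [0,0,0]}
    - {"offset": [0,0,0.032],"dr": [0,0,0]}
    - {"offset": [0,0,0.034],"dr": [0,0,0]}
    - {"offset": [0,0,0.036],"dr": [0,0,0]}
    - {"offset": [0,0,0.037],"dr": [0,0,0]}
    - {"offset": [0,0,0.038],"dr": [0,0,0]}
    - {"offset": [0,0,0.039],"dr": [0,0,0]}
    - {"offset": [0,0,0.039],"dr": [0,0,0]}

```text
time_s: 8.8
position: [0.498, 0.1535, 0.0518]
tcp_rot: [[-0.045, 0.999, 0.0], [0.999, 0.045, -0.001], [-0.001, 0.0, -1.0]]
force: [-1.4, -1.6, 6.1]
opening: 0.003
grasp_force: 3.1
```

Emit:
servo_tool:
  targets:
    - {"offset": [0,0,0.001],"dr": [0,0,0]}
    - {"offset": [0,0,0.002],"dr": [0,0,0]}
    - {"offset": [0,0,0.004],"dr": [0,0,0]}
    - {"offset": [0,0,0.006],"dr": [0,0,0]}
    - {"offset": [0,0,0.008],"dr": [0,0,0]}
    - {"offset": [0,0,0.01],"dr": [0,0,0]}
    - {"offset": [0,0,0.012],"dr": [0,0,0]}
    - {"offset": [0,0,0.014],"dr": [0,0,0]}
    - {"offset": [0.001,0,0.016],"dr": [0,0,0]}
    - {"offset": [0.001,0,0.018],"dr": [0,0,0]}
    - {"offset": [0.001,0,0.02],"dr": [0,0,0]}
    - {"offset": [0.001,0,0.022],"dr": [0,0,0]}
    - {"offset": [0.002,0,0.024],"dr": [0,0,0]}
    - {"offset": [0.002,0,0.025],"dr": [0,0,0]}
    - {"offset": [0.002,0,0.026],"dr": [0,0,0]}

```text
time_s: 10.05
position: [0.4986, 0.1546, 0.0261]
tcp_rot: [[-0.046, 0.999, 0.002], [0.999, 0.046, -0.002], [-0.002, 0.002, -1.0]]
force: [-0.9, -4.4, 8.9]
opening: 0.003
grasp_force: 4.8
```

Run:
```python
from h import *
b=snap('scene','s7'); s=bot.read_state(); print(s['position'],s['force'],s['time_s'])
cv2.imwrite('pics/c7.png',cv2.resize(b['color'][150:300,200:350],(600,600),interpolation=cv2.INTER_CUBIC)[:,:,::-1])
```

```text
[0.49864461 0.15456254 0.02602216] [-1.51714585 -5.90593444  7.58798375] 10.1
```

View pics/c7.png

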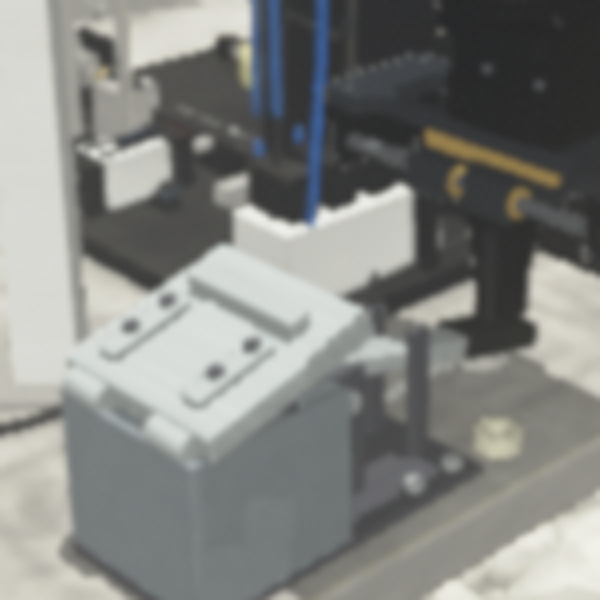

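The flap is clearly rising, with its edge at about (360,320). The fingers press on the grip at (500,345) and the gripper body is clear. I'll go on along the arc.

Emit:
servo_tool:
  targets:
    - {"offset": [0,0,0.001],"dr": [0,0,0]}
    - {"offset": [0,0,0.002],"dr": [0,0,0]}
    - {"offset": [0,0,0.004],"dr": [0,0,0]}
    - {"offset": [0.001,0,0.006],"dr": [0,0,0]}
    - {"offset": [0.001,0,0.008],"dr": [0,0,0]}
    - {"offset": [0.001,0,0.01],"dr": [0,0,0]}
    - {"offset": [0.001,0,0.012],"dr": [0,0,0]}
    - {"offset": [0.002,0,0.013],"dr": [0,0,0]}
    - {"offset": [0.002,0,0.014],"dr": [0,0,0]}
    - {"offset": [0.002,0,0.015],"dr": [0,0,0]}
    - {"offset": [0.002,0,0.015],"dr": [0,0,0]}

```text
time_s: 11.02
position: [0.4995, 0.1573, 0.0118]
tcp_rot: [[-0.045, 0.999, 0.004], [0.999, 0.045, -0.001], [-0.001, 0.004, -1.0]]
force: [-1.1, -3.0, 12.1]
opening: 0.003
grasp_force: 6.0
```

Run:
```python
from h import *
b=snap('scene','s8'); s=bot.read_state(); print(s['position'],s['force'],s['time_s'])
# flap edge predictions in scene
P=np.array([.4955,.2835]);d=np.array([.044,-.999]);x=np.array([.999,.044])
for deg in (16,20,23,26,29):
    a=np.radians(deg); L=-.096+.089*np.cos(a)+.007*np.sin(a); z=.092-.0+.089*np.sin(a)+.007*(np.cos(a)-1)
    q=P+d*L
    L2=-.096+.089*np.cos(a)-.007*np.sin(a); # top edge corner
    for sgn in(-1,1):
        r=P+d*L2+sgn*x*.049; print(deg,sgn,proj(b,[*r,.092+.089*np.sin(a)+.007*np.cos(a)]).round(1),end=' ')
    print()
cv2.imwrite('pics/c8.png',cv2.resize(b['color'][190:290,205:355],(780,520),interpolation=cv2.INTER_CUBIC)[:,:,::-1])
```

```text
[0.49949154 0.15726239 0.01179772] [-1.17450402 -2.73882605 11.08853811] 11.0667
16 -1 [293.4 225.5] 16 1 [255.7 208.4] 
20 -1 [292.4 222.9] 20 1 [254.5 206. ] 
23 -1 [291.5 221.1] 23 1 [253.6 204.2] 
26 -1 [290.6 219.4] 26 1 [252.5 202.5] 
29 -1 [289.5 217.7] 29 1 [251.4 200.9]
```

View pics/c8.png

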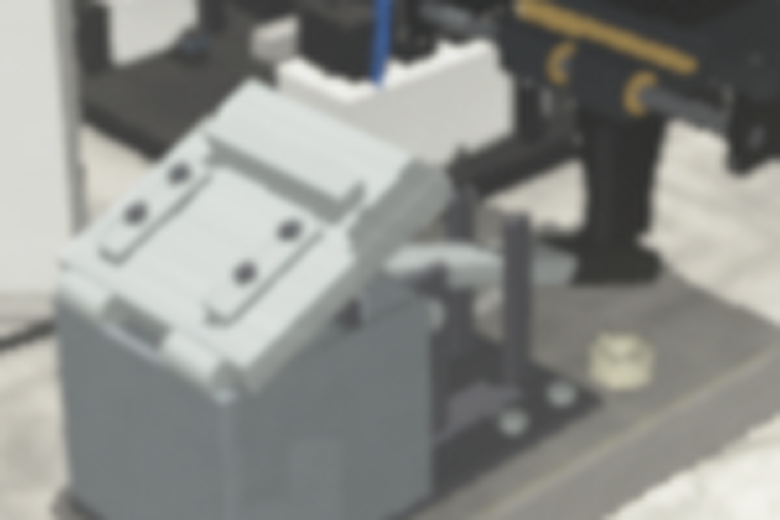

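The flap corner at about (252.5,206) in the full image fits roughly 25° of opening. There is no sign of table contact yet. I'll press a last few millimetres and hold.

Emit:
servo_tool:
  targets:
    - {"offset": [0,0,0.001],"dr": [0,0,0]}
    - {"offset": [0,0,0.002],"dr": [0,0,0]}
    - {"offset": [0.001,0,0.003],"dr": [0,0,0]}
    - {"offset": [0.001,0,0.0035],"dr": [0,0,0]}
    - {"offset": [0.001,0,0.0035],"dr": [0,0,0]}
    - {"offset": [0.001,0,0.0035],"dr": [0,0,0]}
    - {"offset": [0.001,0,0.0035],"dr": [0,0,0]}

```text
time_s: 11.65
position: [0.4997, 0.1582, 0.0087]
tcp_rot: [[-0.045, 0.999, 0.004], [0.999, 0.045, -0.001], [-0.001, 0.004, -1.0]]
force: [-1.9, -4.3, 14.4]
opening: 0.004
grasp_force: 7.3
```

Run:
```python
from h import *
for _ in range(4):
    b=snap('scene','s9'); s=bot.read_state(); print(s['position'],s['force'],s['time_s'])
f=lambda i:cv2.cvtColor(np.load(f'pics/{i}.npz')['color'],cv2.COLOR_RGB2GRAY)
p=np.float32([[[252.5,205.8]],[[231,230.5]],[[284.8,221.2]]])
q,st,e=cv2.calcOpticalFlowPyrLK(f('s8'),f('s9'),p,None,winSize=(11,11)); print((q-p).reshape(-1,2),st.ravel())
```

```text
[0.49969384 0.15814571 0.00867572] [-0.37432323 -5.16660955 15.43269093] 11.7
[0.49971388 0.15814577 0.00870369] [-1.17612807 -3.56246152 13.54020869] 11.75
[0.49971954 0.15814861 0.00868425] [-0.34173972 -4.66369657 14.27713728] 11.8
[0.49972534 0.15815405 0.00870607] [-1.25251547 -3.70102841 14.064912  ] 11.85
[[-0.67367554 -1.0587311 ]
 [-0.2686615  -0.16036987]
 [-0.76498413 -1.3065948 ]] [1 1 1]
```

```bash
python3 -c "
from rig import ticket
print(ticket.hand_in())"
```

```text
the job is handed in; nothing more can be done
None
```

I handed the job in at 11.9 s on the robot clock with the fingers still pressing the grip at about 14 N (above the expected 3–9 N), the flap held open at an estimated 27°, and the bar's end an estimated 5 mm above the table; no verdict came back.

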